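# Set the sanding box to full suction and start it

### The job

Switch on the downdraft sanding box at full suction: with the fingertips, push the orange lever along its slot from off, past the click at half, right up to the far stop at full (the longest white mark), then press the green start button fully down, hold it in for about half a second and let go. Only push: never grip the lever, nor pick up or shift the sanding block, plywood offcut, green tub or cutter, and leave the red stop button alone.

Things in the scene. Friction and masses are not known exactly. Their poses are not given: they have to be found in the camera images.
- sanding_box: Fixed grey box 300 (its x) x 400 (its y) x 112 mm high, a plate of holes on top and a flat black control strip along its near (-x) edge, both at z = 112 mm. Origin: centre of the underside; z up. On the strip, at x = -106 mm: lever slot y -117 to -33 mm (strip bare from y = -190 mm up to the lever), green start button y 60, red stop button y 140 mm.
- lever (a joint): Travel of the orange lever along the box's +y, in m: 0 off (short white mark), 0.035 half (medium mark), 0.070 hard stop at full (long mark). A sprung detent holds it at each of the three; between them, at about 0.018 and 0.053, it must be pushed over a hump (peak about 5 N), then snaps on by itself to the next place and rests there.
- lever_top (a point): Centre of the top of the orange lever grip; moves with the lever. The grip is an upright block 26 (box x) x 18 (box y) x 30 mm high, its top 41 mm and underside 11 mm above the strip, on an 8 mm steel stem. Push it towards full on its -y face, 9 mm from this point.
- start_top (a point): Centre of the top of the green start button, a round cap 30 mm across in a black housing; it is pressed straight down.
- start (a joint): Travel of the start button, in m: 0 out, 0.006 fully down; sprung, 5 N when fully down.
- stop (a joint): Travel of the red stop button (30 mm across, same shape as start), in m: 0 out, 0.006 fully down. Leave alone.
- sanding_block: Loose cork sanding block 112 x 62 x 25 mm with a red underside, lying on the plate of holes. Origin: centre of the underside. Leave alone.
- offcut: Loose plywood offcut, bone-shaped, about 146 x 70 x 12 mm, lying on the plate of holes. Origin: under its middle. Leave alone.
- tub: Loose green plastic bowl 90 mm across, 50 mm high, on the table beside the box. Origin: centre of the underside. Leave alone.
- cutter: Loose black and red cutter, 163 mm long, 29 mm wide, 23 mm high, on the table beside the box. Origin: on the table under the middle of its 130 mm handle. Leave alone.

How it is judged:
By the outcome, as a careful person would: the job done as asked, in the order asked, and still so for the second after the job is handed in, with the robot touching nothing.
It also fails if it takes over 40 s, if anything falls off the work surface, if the arm or the gripper's body presses on something with over 40 N, if the wrist force passes 120 N, or if a joint passes its speed limit or range.

### The arm

A 7-joint arm with a two-finger parallel gripper is mounted at the origin on the work surface. World frame = base frame: x ahead of the robot, y to its left, z up, the work surface at z = 0. Lengths are in m, angles in rad, forces in N, time in s.
With the tool pointing down it reaches from about 0.4 to 0.925 m from the base axis. Payload 4.1 kg.
Tool frame: the origin (TCP) lies between the finger pads; the fingertips stand 11 mm ahead of it and the grasp point (between the pads) lies 8 mm behind it; z points along the fingers, y is the direction in which the jaws open and shut (so a half turn about z gives the same grasp; the last joint's range is limited). The gripper opens to 85 mm and grips with 20 to 120 N. Pads are 22 mm wide; open, the fingers measure 114 mm over their backs; the gripper's body (76 mm by 85 mm) begins 54 mm behind the grasp point. The pads swing forward as they close: fully open they stand 13 mm farther back than shut.
Start: joints at [-0.099, 0.398, 0.045, 1.537, -0.019, 1.207, -0.051], TCP at [0.65, 0, 0.242] pointing down, gripper open.
Joint ranges: [-2.82, 2.82], [-0.49, 2.23], [-1.37, 1.46], [0, 2.46], [-1.36, 4.5], [0.23, 2], [-2.94, 2.94]. Speed limits (rad/s): [2.57, 2.57, 3.14, 3.14, 3.14, 3.14, 3.14].

### API

Orientations are given as a unit quaternion [w, x, y, z].
In Python, from station import read_state, capture, hand_in gives the robot as it stands.
- The arm moves only by the tool carry_out, never from a script. Its arguments are lists of equal length, an entry for each row: "slide": the shift along the tool's x, y, z as a fraction of full scale, a list of three; "spin": the turn about the tool's z as a fraction of full scale. In form: {"slide": [[dx, dy, dz], ...], "spin": [spin, ...]}. A call has 1 to 20 rows; each row is the pose to reach, as a shift and turn from the pose commanded when the call began, along the tool's axes at that moment; what a row does not reach only later rows make up. Full scale, the value 1, is 200 mm for a shift and 90 degrees for a turn. A row lasts 1/10 s, in which the tool goes at most 50 mm and 8.59 degrees, less where a joint would pass 70% of its speed; a pose out of reach is approached as far as the arm can. A call with a number of a shift or a turn outside -1 to 1 is refused whole. A call with a gripper value outside its range is refused whole. "claw" is the closure, from -1 (fully open) to 1 (shut), so that 0 is half open, set as the call begins (left out, the last holds). The fingers move at their own pace and stop on an object; "force" is the grip in N (left out, the last holds). Time passes only in rows, so rows that repeat a pose let the fingers close. It gives the time, the measured TCP pose, the force and the opening at its end, in the units of the state.
- read_state(): the state, without advancing time (a new reading comes with each control period).
- capture(name): name is "scene" or "side" or "wrist"; returns a dict with "image" (480x640x3 uint8, red, green, blue), "fx", "fy", "cx", "cy" (pixels), "xyz" and "attitude" of the camera in the world; the wrist camera has in their place "hand_eye" (4x4, takes a point from camera to tool coordinates, whose origin is the TCP and whose axes are the flange's). Camera axes: x right, y down, z forward; pixel columns grow to the right and rows downward; lengths in m; the calibration is good to about 2 mm. A picture is of the moment at which its call begins: read the wrist's pose just before it. There is no depth.
- hand_in(): hands the job in, once; it reports no verdict.
The state is a dict: "t": time; "q": joint angles; "joint_vel": joint speeds; "effort": joint torques, N m; "tool_pos": TCP position; "eef_rot": TCP orientation; "contact_force": force on the tool from outside, world axes, zero at the start; "wrist_torque": the same for the moment, N m; "grip_width": finger opening in m.
Only numpy, scipy, OpenCV 4.12 (cv2) and the standard library are available. Lean on these libraries where they do the work, as an engineer would, in place of code of your own. Each camera call takes 0.05 s, during which the arm holds its last target.

## Working session

There is one attempt and no reset: what is moved stays moved. The work goes in short steps, Python scripts to look and compute and a tool call to move; the robot and the scene stay as the last step left them, time stands still between calls to the robot, and variables do not carry over. Pictures are saved under pics/ and viewed, and the job is handed in when it is done.

Besides the shell and the picture viewer there is one more tool, called after "Call:" as a command line: name --pt "numbers of a row" for each row, then --argument value for the rest. carry_out: Moves the arm, as the interface text tells. Shift numbers are shares of 200 mm and turn numbers shares of 90 degrees, none past 1 either way. Its arguments: {"type":"object","properties":{"slide":{"type":"array","items":{"type":"array","items":{"type":"number"}}},"spin":{"type":"array","items":{"type":"number"}},"claw":{"type":"number"},"force":{"type":"number"}},"required":["slide","spin"]}

```bash
ls; mkdir -p pics
python3 - <<'E'
from station import read_state, capture
import cv2,pickle
s=read_state();print(s)
for n in("scene","side","wrist"):
    c=capture(n);pickle.dump((s,c),open(f"{n}.pkl","wb"))
    cv2.imwrite(f"pics/{n}0.png",c["image"][:,:,::-1])
    print(n,{k:v for k,v in c.items() if k!="image"})
E
```

```text
pics
{'t': 0.0, 'q': array([-0.09902889,  0.39919622,  0.04501662,  1.53790455, -0.01870958,
        1.20690096, -0.05069748]), 'joint_vel': array([ 6.64328007e-04, -1.26498574e-03,  1.01590990e-03, -7.20408106e-05,
        2.51231236e-04, -1.11862530e-03, -1.85411022e-04]), 'effort': array([-9.65094187e-04, -4.75129580e+01,  1.36406265e+00, -2.54227209e+01,
        1.14684159e-02,  9.53188282e-03,  3.56541250e-05]), 'tool_pos': array([6.49373449e-01, 5.41337431e-05, 2.41249450e-01]), 'eef_rot': array([-6.58390222e-04,  7.07051438e-01,  7.07161422e-01, -7.44490959e-04]), 'contact_force': array([ 0.86174344,  0.40941629, -0.66070227]), 'wrist_torque': array([-0.01712321,  0.06260479,  0.03683575]), 'grip_width': 0.08520410580420423}
scene {'fx': 524.3323333774654, 'fy': 524.3323333774654, 'cx': 328.5185303959193, 'cy': 234.60531847109894, 'xyz': array([ 1.41445456, -0.60215861,  1.0957306 ]), 'attitude': array([-0.34812198,  0.81474129,  0.42983593, -0.17392178])}
side {'fx': 538.2558870925368, 'fy': 538.2558870925368, 'cx': 319.0077085231314, 'cy': 247.29893643488285, 'xyz': array([-0.13269589, -0.90247673,  1.26858142]), 'attitude': array([-0.35751632,  0.87109981, -0.30777464,  0.13653564])}
wrist {'fx': 342.30687689421774, 'fy': 342.30687689421774, 'cx': 318.21418896227584, 'cy': 237.2468044915216, 'hand_eye': array([[-5.12704324e-05, -9.59137945e-01, -2.82938863e-01,
         7.20896841e-02],
       [ 9.99999953e-01, -1.34428146e-04,  2.74492888e-04,
        -6.03521270e-05],
       [-3.01311492e-04, -2.82938835e-01,  9.59137907e-01,
        -1.30956342e-01],
       [ 0.00000000e+00,  0.00000000e+00,  0.00000000e+00,
         1.00000000e+00]])}
```

View pics/scene0.png

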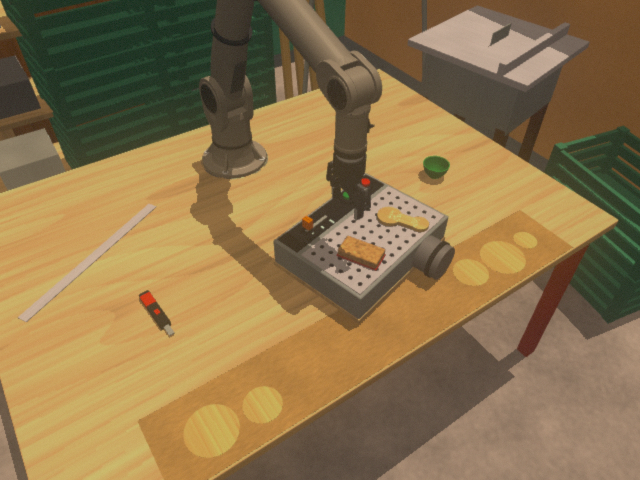

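View pics/side0.png

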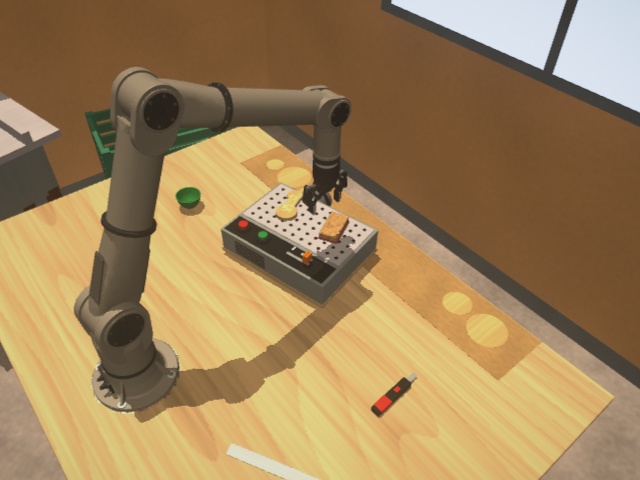

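View pics/wrist0.png

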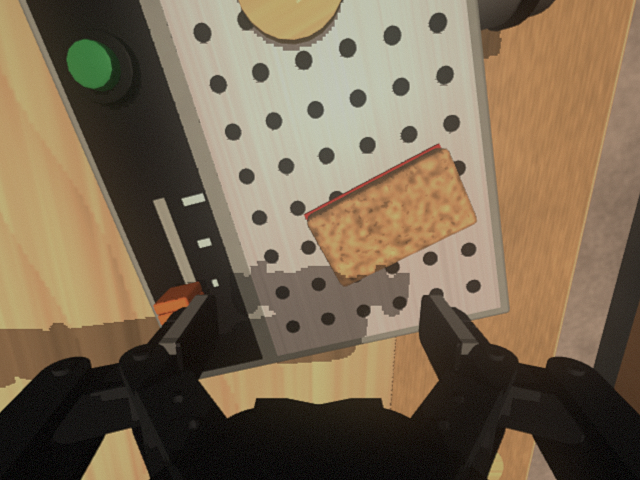

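The wrist view shows the green button at about (92,63) and the orange lever at (180,300), at the short-mark end of its slot. The white marks are at (215,283), (204,243) and (193,200). The scene and side views show the same layout.

```bash
cat > h.py <<'E'
import numpy as np, cv2, pickle
from scipy.spatial.transform import Rotation as R
def rot(q): return R.from_quat([q[1],q[2],q[3],q[0]]).as_matrix()
def cam(s,c):
    if "hand_eye" in c:
        T=np.eye(4);T[:3,:3]=rot(s["eef_rot"]);T[:3,3]=s["tool_pos"];T=T@c["hand_eye"];return T[:3,:3],T[:3,3]
    return rot(c["attitude"]),np.array(c["xyz"])
def ray(s,c,u,v):
    Rm,p=cam(s,c);d=Rm@np.array([(u-c["cx"])/c["fx"],(v-c["cy"])/c["fy"],1]);return p,d/np.linalg.norm(d)
def onz(s,c,u,v,z):
    p,d=ray(s,c,u,v);return p+d*(z-p[2])/d[2]
def proj(s,c,X):
    Rm,p=cam(s,c);x=Rm.T@(np.array(X)-p);return x[0]/x[2]*c["fx"]+c["cx"],x[1]/x[2]*c["fy"]+c["cy"]
def tri(rs):
    A=sum(np.eye(3)-np.outer(d,d) for p,d in rs);b=sum((np.eye(3)-np.outer(d,d))@p for p,d in rs);return np.linalg.solve(A,b)
def blobs(img,lo,hi,amin=6):
    h=cv2.cvtColor(img,cv2.COLOR_RGB2HSV);m=cv2.inRange(h,np.array(lo),np.array(hi))
    n,l,st,ce=cv2.connectedComponentsWithStats(m)
    return [(st[i],ce[i].round(1)) for i in range(1,n) if st[i][4]>=amin]
E
python3 - <<'E'
from h import *
for n in("scene","side","wrist"):
    s,c=pickle.load(open(n+".pkl","rb"))
    for nm,lo,hi in(("green",(45,120,50),(75,255,255)),("orange",(5,190,110),(14,255,255)),("red",(0,190,110),(3,255,255)),("white",(0,0,150),(40,60,255))):
        print(n,nm,[(tuple(int(x) for x in a),tuple(b)) for a,b in blobs(c["image"],lo,hi) if nm!="white" or (n=="wrist" and a[4]<600)])
s,c=pickle.load(open("side.pkl","rb"));cv2.imwrite("pics/sidez.png",cv2.resize(c["image"][170:310,210:390,::-1],None,fx=4,fy=4))
s,c=pickle.load(open("wrist.pkl","rb"));cv2.imwrite("pics/wristz.png",cv2.resize(c["image"][170:390,100:300,::-1],None,fx=2.7,fy=2.7))
s,c=pickle.load(open("scene.pkl","rb"));cv2.imwrite("pics/scenez.png",cv2.resize(c["image"][165:315,270:460,::-1],None,fx=4,fy=4))
E
```

```text
scene green [((424, 162, 23, 10, 110), (np.float64(434.3), np.float64(167.5))), ((343, 192, 6, 6, 27), (np.float64(345.5), np.float64(194.7)))]
scene orange [((361, 178, 9, 7, 29), (np.float64(365.1), np.float64(181.1))), ((303, 219, 10, 10, 45), (np.float64(307.2), np.float64(223.3))), ((140, 292, 16, 15, 131), (np.float64(147.3), np.float64(298.7))), ((154, 309, 6, 6, 23), (np.float64(156.7), np.float64(311.1)))]
scene red []
scene white []
side green [((176, 187, 24, 16, 316), (np.float64(187.7), np.float64(194.8))), ((258, 231, 10, 8, 61), (np.float64(262.3), np.float64(234.3)))]
side orange [((303, 252, 8, 11, 70), (np.float64(306.4), np.float64(256.7))), ((381, 404, 9, 8, 9), (np.float64(385.0), np.float64(407.9)))]
side red [((239, 221, 9, 5, 40), (np.float64(242.9), np.float64(223.0)))]
side white []
wrist green [((67, 39, 47, 50, 1683), (np.float64(89.0), np.float64(63.3)))]
wrist orange []
wrist red []
wrist white [((182, 194, 23, 12, 161), (np.float64(193.3), np.float64(199.3))), ((198, 239, 13, 9, 83), (np.float64(204.1), np.float64(242.7))), ((496, 248, 5, 10, 19), (np.float64(498.3), np.float64(252.2))), ((387, 273, 9, 5, 22), (np.float64(390.7), np.float64(275.3))), ((213, 280, 5, 7, 27), (np.float64(214.9), np.float64(282.8))), ((260, 306, 16, 11, 103), (np.float64(266.9), np.float64(311.2)))]
```

View pics/sidez.png

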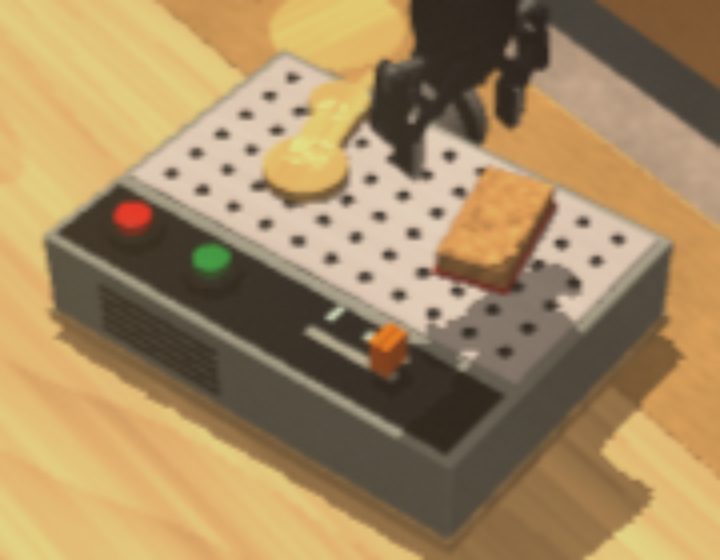

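View pics/wristz.png

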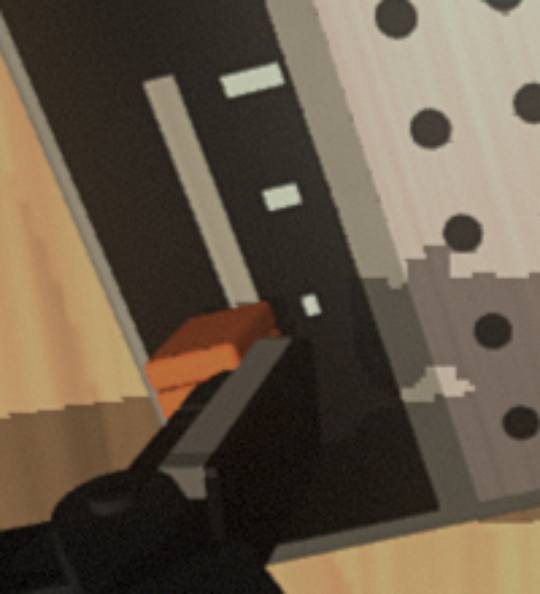

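View pics/scenez.png

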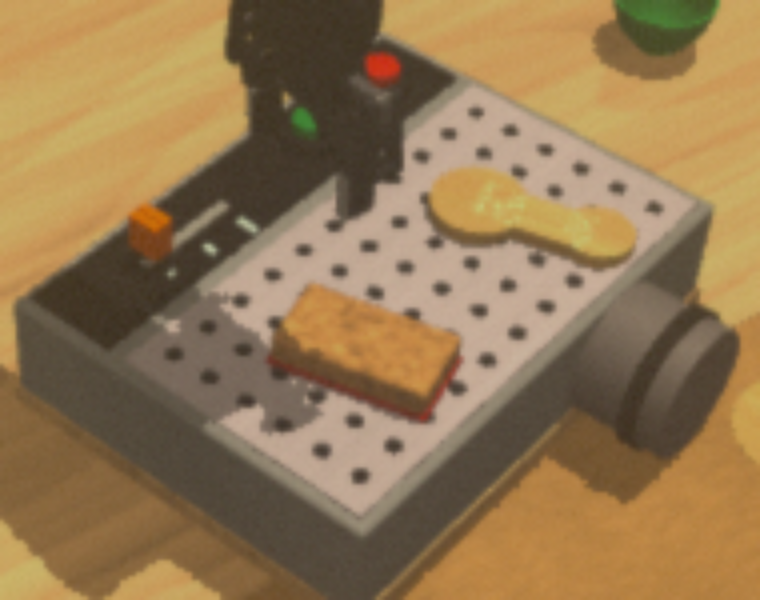

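Side crop: the lever top is near full-image (307,253), with the buttons left of it. Next I'll put the marks, buttons and box corners onto their planes.

Run:
```python
from h import *
np.set_printoptions(precision=4,suppress=True)
W=pickle.load(open("wrist.pkl","rb"));S=pickle.load(open("side.pkl","rb"));C=pickle.load(open("scene.pkl","rb"))
L=onz(*W,193.3,199.3,.112);M=onz(*W,204.1,242.7,.112);H=onz(*W,214.9,282.8,.112)
print("marks",L,M,H, np.linalg.norm(L-M),np.linalg.norm(M-H))
d=L-H; print("yaw of +y axis",np.degrees(np.arctan2(d[1],d[0]))-90)
sl=onz(*W,100+160/2.7,170+80/2.7,.112);sl2=onz(*W,100+240/2.7,170+302/2.7,.112);print("slot",sl,sl2,np.degrees(np.arctan2(*(sl-sl2)[[1,0]]))-90)
# corners: side crop (/4 + 210,170)
f=lambda x,y:(210+x/4,170+y/4); g=lambda x,y:(270+x/4,165+y/4)
cs=[onz(*S,*f(*p),.112) for p in((47,238),(451,457),(672,243),(284,52))]
cc=[onz(*C,*g(*p),.112) for p in((18,302),(362,532),(712,205))]
print("side corners",*cs,sep="\n");print("scene corners (near-right,far-right,far-left)",*cc,sep="\n")
a=cs[0]-cs[1];print(np.linalg.norm(a),np.degrees(np.arctan2(a[1],a[0]))-90,np.linalg.norm(cs[1]-cs[2]),"centre",np.mean(cs,0))
a=cc[2]-cc[1];print(np.linalg.norm(a),np.degrees(np.arctan2(a[1],a[0]))-90,"centre",(cc[0]+cc[2])/2)
g3=tri([ray(*W,92,63.3),ray(*S,262.3,234)]);print("green tri",g3)
lt=tri([ray(*S,*f(388,338)),ray(*C,*g(150,216))]);print("lever top tri",lt)
```

```text
marks [0.5532 0.0257 0.112 ] [ 0.5582 -0.0092  0.112 ] [ 0.5639 -0.0439  0.112 ] 0.035266380812861195 0.035126388354237655
yaw of +y axis 8.70646243603261
slot [0.527  0.0254 0.112 ] [ 0.5425 -0.0431  0.112 ] 12.71825789898196
side corners
[0.4275 0.2285 0.112 ]
[ 0.5305 -0.1427  0.112 ]
[ 0.8086 -0.0793  0.112 ]
[0.7121 0.3023 0.112 ]
scene corners (near-right,far-right,far-left)
[ 0.5308 -0.1446  0.112 ]
[ 0.8139 -0.0732  0.112 ]
[0.7182 0.3081 0.112 ]
0.38515513001426727 15.510249527663092 0.2852020984136358 centre [0.6197 0.0772 0.112 ]
0.3931802274653945 14.090595791257655 centre [0.6245 0.0818 0.112 ]
green tri [0.5045 0.1167 0.1308]
lever top tri [ 0.5455 -0.0502  0.1509]
```

```bash
cat > fit.py <<'E'
from h import *
from scipy.optimize import least_squares
B=np.array([[-.106,.06],[-.106,-.11],[-.106,-.033],[-.15,-.2],[.15,-.2],[-.15,.2]])
P=np.array([[.5045,.1167],[.5455,-.0502],[.527,.0254],[.5307,-.1437],[.8112,-.0763],[.4275,.2285]])
def tf(p,b): c,s=np.cos(p[2]),np.sin(p[2]); return np.c_[p[0]+c*b[:,0]-s*b[:,1],p[1]+s*b[:,0]+c*b[:,1]]
E
python3 - <<'E'
from fit import *
r=least_squares(lambda p:(tf(p,B)-P).ravel(),[.62,.08,.24],loss='soft_l1',f_scale=.003);p=r.x
print(p,np.degrees(p[2]));print((tf(p,B)-P)*1e3)
print(tf(p,np.array([[-.106,-.145],[-.106,-.11],[-.106,-.04],[-.106,.06]])))
E
```

```text
[0.62175046 0.08262909 0.24652405] 14.124787705259108
[[-1.86870129e-01 -1.75257919e+00]
 [ 2.99008788e-01  2.87110699e-01]
 [ 8.34598438e-03 -6.40866485e-01]
 [-5.60760617e+00 -4.22939861e+00]
 [ 4.82235285e+00  1.58097595e+00]
 [-2.14389132e-02  1.14772134e+01]]
[[ 0.55434022 -0.08385472]
 [ 0.54579901 -0.04991289]
 [ 0.52871659  0.01797077]
 [ 0.50431313  0.11494742]]
```

Call:
carry_out --pt "-0.1 -0.12 0" --pt "-0.2 -0.24 0" --pt "-0.3 -0.36 0" --pt "-0.42 -0.475 0" --pt "-0.42 -0.475 0" --pt "-0.42 -0.475 0" --pt "-0.42 -0.475 0" --spin '[-0.05,-0.1,-0.157,-0.157,-0.157,-0.157,-0.157]' --claw 1

```text
t: 0.85
tool_pos: [0.5557, -0.0828, 0.2423]
eef_rot: [-0.0, 0.614, 0.789, 0.0]
contact_force: [-0.5, -0.0, 0.3]
grip_width: 0.0
```

Run:
```python
from h import *
from station import read_state, capture
s=read_state();print(s["t"],s["tool_pos"],s["eef_rot"],s["contact_force"],s["grip_width"])
for n in("side","wrist"):
    c=capture(n);pickle.dump((s,c),open(f"{n}1.pkl","wb"))
    cv2.imwrite(f"pics/{n}1.png",c["image"][:,:,::-1])
print(rot(s["eef_rot"]))
```

```text
0.85 [ 0.55566403 -0.08278046  0.24229929] [-1.35872147e-05  6.14181385e-01  7.89164764e-01  4.49436586e-04] [-0.48534411 -0.01870357  0.28775399] 4.748104137742135e-05
[[-2.45562453e-01  9.69380627e-01  5.30626067e-04]
 [ 9.69380603e-01  2.45562049e-01  7.26049063e-04]
 [ 5.73516272e-04  6.92669006e-04 -9.99999596e-01]]
```

View pics/wrist1.png

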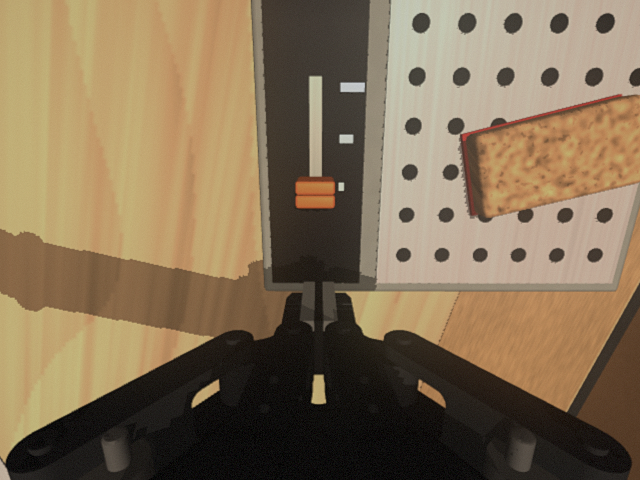

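The tool lines up with the strip. The lever is at (315,193), its top face around (315,201), and the slot is at column 315. The shut fingertips are near (320,283), over bare strip.

Run:
```python
from h import *
np.set_printoptions(precision=4,suppress=True)
W=pickle.load(open("wrist1.pkl","rb"));s,c=W
im=c["image"];print([(tuple(int(x) for x in a),b) for a,b in blobs(im,(5,150,60),(14,255,255)) if a[0]<345 and a[0]>280])
print(im[172:215:2,315])
Rt=rot(s["eef_rot"]);t=lambda X:(Rt.T@(np.array(X)-s["tool_pos"]))*1e3
print("lever top tool mm",t(onz(*W,315.3,201.5,.153)),onz(*W,315.3,201.5,.153))
print("top -y edge",t(onz(*W,315,209.5,.153)),"+y edge",t(onz(*W,315,194.5,.153)))
print("slot far",t(onz(*W,315.5,76,.112)),"slot near",t(onz(*W,315,176,.112)))
for p in((352.5,87.5),(346,139),(341,187)):print("mark",t(onz(*W,*p,.112)))
print("strip corner",t(onz(*W,265,289,.112)))
print("green expected tool", t([.5043,.1149,.131]))
```

```text
[((295, 176, 40, 33, 1101), array([313.9, 192.9]))]
[[178 167 141]
 [181 167 143]
 [147 124 100]
 [105  54  35]
 [101  52  32]
 [189 105  60]
 [186 128  69]
 [187 126  69]
 [186 119  64]
 [185 113  61]
 [187 107  58]
 [158  77  45]
 [183 101  57]
 [186 127  68]
 [186 123  67]
 [186 115  62]
 [186 112  59]
 [190 106  59]
 [ 95  48  29]
 [ 41  33  23]
 [ 52  45  37]
 [ 51  40  35]]
lever top tool mm [31.3622 -1.862  89.316 ] [ 0.5462 -0.0528  0.153 ]
top -y edge [26.0608 -2.0716 89.3128] +y edge [35.9432 -2.0449 89.3185]
slot far [112.4764  -1.8438 130.3626] slot near [ 43.2747  -2.3803 130.3225]
mark [105.0569  24.2243 130.3764]
mark [ 70.1574  20.4398 130.3537]
mark [ 34.9619  17.4306 130.3315]
strip corner [-49.8961 -44.2658 130.2401]
green expected tool [204.1768  -1.3256 111.4155]
```

Call:
carry_out --pt "0 -0.01 0.1" --pt "0 -0.01 0.2" --pt "0 -0.01 0.3" --pt "0 -0.01 0.4" --pt "0 -0.01 0.46" --pt "0 -0.01 0.5" --pt "0 -0.01 0.515" --pt "0 -0.01 0.515" --pt "0 -0.01 0.515" --pt "0 -0.01 0.515" --spin '[0,0,0,0,0,0,0,0,0,0]'

```text
t: 1.95
tool_pos: [0.5537, -0.0845, 0.1402]
eef_rot: [0.001, 0.615, 0.789, 0.001]
contact_force: [-0.2, -0.1, -0.3]
grip_width: 0.0006
```

Run:
```python
from h import *
from station import read_state, capture
s=read_state();print(s["t"],s["tool_pos"],s["contact_force"])
for n in("side","wrist"):
    c=capture(n);pickle.dump((s,c),open(f"{n}2.pkl","wb"))
    im=c["image"][:,:,::-1]
    if n=="side": im=cv2.resize(im[170:310,230:410],None,fx=4,fy=4)
    cv2.imwrite(f"pics/{n}2.png",im)
```

```text
1.95 [ 0.553733   -0.08454512  0.14019082] [-0.2084351  -0.06770148 -0.3060348 ]
```

View pics/wrist2.png

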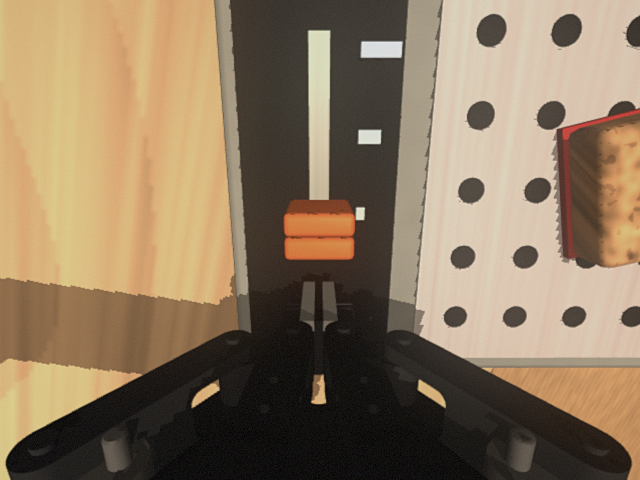

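View pics/side2.png

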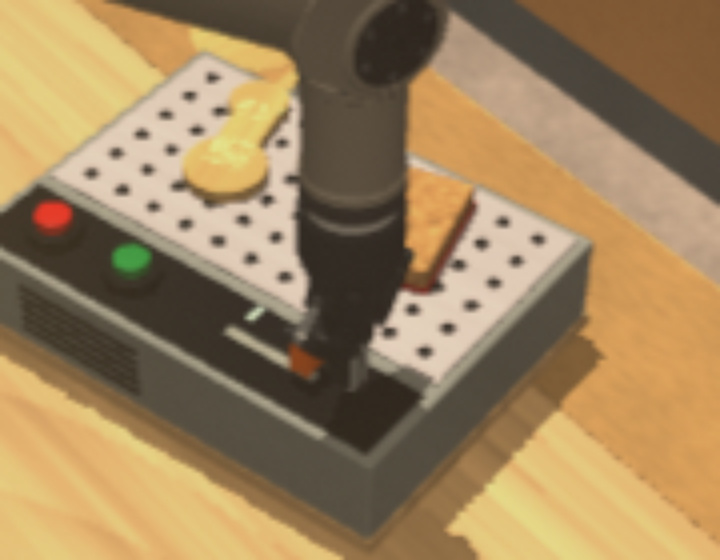

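The fingertips (304–335, 283) stand centred just behind the lever, whose -y edge is at row 259, and there is a clear gap. I'll start pushing.

Call:
carry_out --pt "0.03 0 0" --pt "0.06 0 0" --pt "0.08 0 0" --pt "0.1 0 0" --pt "0.12 0 0" --pt "0.14 0 0" --pt "0.16 0 0" --pt "0.18 0 0" --pt "0.2 0 0" --pt "0.22 0 0" --pt "0.24 0 0" --pt "0.26 0 0" --pt "0.26 0 0" --pt "0.26 0 0" --spin '[0,0,0,0,0,0,0,0,0,0,0,0,0,0]'

```text
t: 3.45
tool_pos: [0.5403, -0.0338, 0.1393]
eef_rot: [-0.0, 0.615, 0.789, 0.0]
contact_force: [0.5, 0.5, 0.3]
grip_width: 0.0002
```

Run:
```python
from h import *
from station import read_state, capture
s=read_state();print(s["t"],s["tool_pos"],s["contact_force"],s["eef_rot"])
c=capture("wrist");pickle.dump((s,c),open("wrist3.pkl","wb"))
cv2.imwrite("pics/wrist3.png",c["image"][:,:,::-1])
```

```text
3.45 [ 0.54033806 -0.03382615  0.139331  ] [0.4908561  0.53147309 0.29500486] [-6.11443697e-05  6.14677515e-01  7.88778514e-01  6.64273564e-05]
```

View pics/wrist3.png

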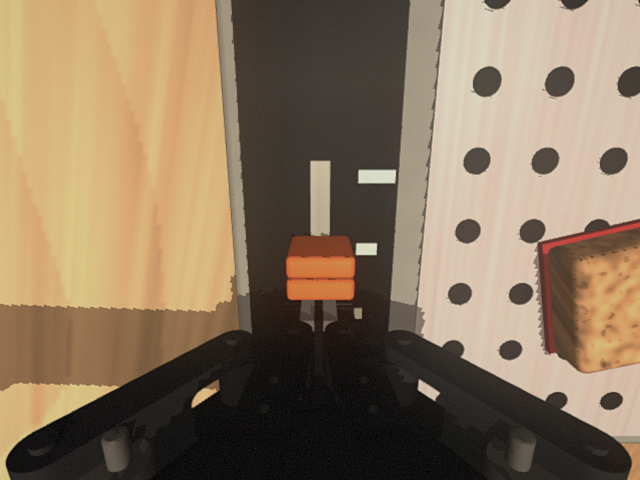

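The lever (288–354, 236–300) now sits at the medium mark (row 249), so it clicked into half. I'll keep going.

Call:
carry_out --pt "0.02 0 0" --pt "0.04 0 0" --pt "0.06 0 0" --pt "0.08 0 0" --pt "0.1 0 0" --pt "0.12 0 0" --pt "0.14 0 0" --pt "0.155 0 0" --pt "0.165 0 0" --pt "0.165 0 0" --pt "0.165 0 0" --spin '[0,0,0,0,0,0,0,0,0,0,0]'

```text
t: 4.6
tool_pos: [0.5323, -0.002, 0.1393]
eef_rot: [0.0, 0.615, 0.789, 0.0]
contact_force: [-0.2, 0.4, -0.5]
grip_width: 0.0002
```

Run:
```python
from h import *
from station import read_state, capture
s=read_state();print(s["t"],s["tool_pos"],s["contact_force"],s["eef_rot"])
c=capture("wrist");pickle.dump((s,c),open("wrist4.pkl","wb"))
cv2.imwrite("pics/wrist4.png",c["image"][:,:,::-1])
```

```text
4.6 [ 0.53233813 -0.00204912  0.13933355] [-0.23671503  0.41693101 -0.52531051] [4.61068609e-05 6.14734036e-01 7.88734469e-01 1.65964473e-05]
```

View pics/wrist4.png

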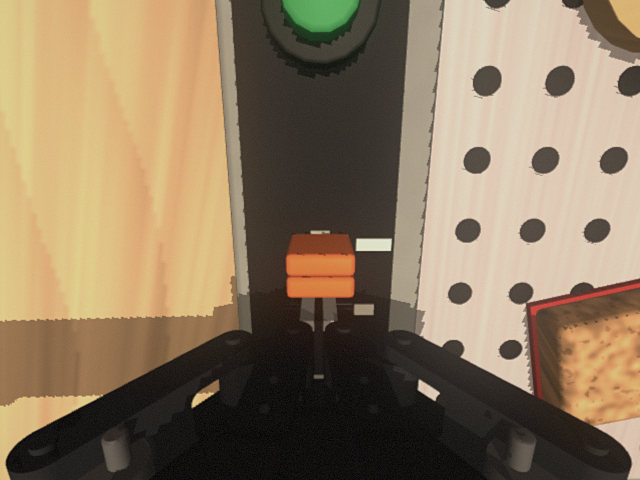

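The lever (288–354, 233–298) is at the long mark (row 245), with a sliver of slot end at row 232. A small nudge will confirm the hard stop.

Call:
carry_out --pt "0.005 0 0" --pt "0.01 0 0" --pt "0.015 0 0" --pt "0.02 0 0" --pt "0.02 0 0" --spin '[0,0,0,0,0]'

```text
t: 5.15
tool_pos: [0.5319, -0.0003, 0.1394]
eef_rot: [0.001, 0.615, 0.788, -0.001]
contact_force: [0.9, -5.3, -1.6]
grip_width: 0.0003
```

It met 5 N after about 2 mm of a 4 mm command, so that is the hard stop. I'll back off and lift.

Call:
carry_out --pt "-0.03 0 0" --pt "-0.08 0 0" --pt "-0.12 0 0" --pt "-0.12 0 -0.1" --pt "-0.12 0 -0.25" --pt "-0.12 0 -0.4" --pt "-0.12 0 -0.4" --pt "-0.12 0 -0.4" --spin '[0,0,0,0,0,0,0,0]'

```text
t: 5.95
tool_pos: [0.5375, -0.0217, 0.2198]
eef_rot: [0.0, 0.615, 0.789, 0.001]
contact_force: [-0.6, 0.3, -0.8]
grip_width: -0.0002
```

Run:
```python
from h import *
from station import read_state, capture
s=read_state();print(s["t"],s["tool_pos"],s["contact_force"],s["eef_rot"])
c=capture("wrist");pickle.dump((s,c),open("wrist5.pkl","wb"))
cv2.imwrite("pics/wrist5.png",c["image"][:,:,::-1])
W=(s,c);Rt=rot(s["eef_rot"]);t=lambda X:((Rt.T@(np.array(X)-s["tool_pos"]))*1e3).round(1)
for nm,lo,hi in(("green",(45,120,50),(75,255,255)),("orange",(5,150,60),(14,255,255)),("white",(0,0,140),(60,60,255))):
    for a,b in blobs(c["image"],lo,hi,40):
        if 220<b[0]<400 and b[1]<320: print(nm,a,b,t(onz(*W,*b,.112 if nm=="white" else .131 if nm=="green" else .153)))
```

```text
5.95 [ 0.53753369 -0.02169294  0.21980939] [-0.6155667   0.2570644  -0.80212875] [4.26578757e-04 6.14913838e-01 7.88593996e-01 5.46554610e-04]
green [293   0  52  37 247] [318.1  20.4] [134.8  -0.   88.8]
orange [ 297  170   45   36 1302] [317.8 187.7] [43.6 -0.2 66.8]
white [ 251    0   20  271 1732] [260.9 131.3] [ 75.3 -38.1 107.8]
white [344 177  25   9 218] [356.3 181. ] [ 42.3  26.5 107.8]
white [313 208  12  58 630] [318.7 234.6] [  3.6   0.4 107.8]
white [343 226  14   9 112] [349.8 230.2] [  6.9  22.9 107.8]
```

View pics/wrist5.png

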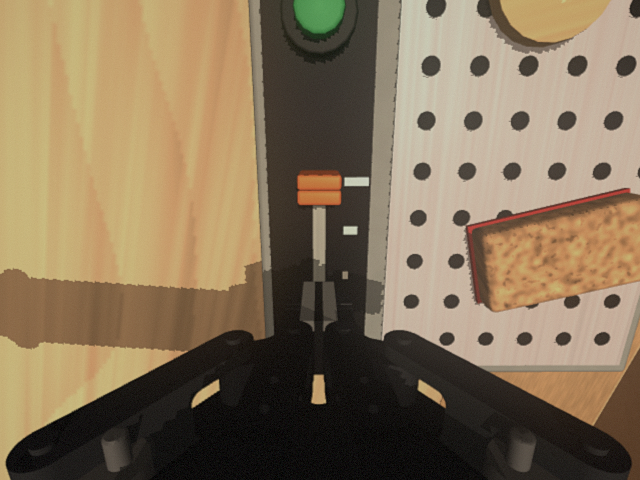

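The lever rests released at the long mark (181), with the slot empty behind it. Next I'll move towards the start button and measure it.

Call:
carry_out --pt "0.1 0 0" --pt "0.25 0 0" --pt "0.4 0 0" --pt "0.5 0 0" --pt "0.5 0 0" --pt "0.5 0 0" --spin '[0,0,0,0,0,0]'

```text
t: 6.6
tool_pos: [0.5122, 0.0749, 0.2182]
eef_rot: [-0.0, 0.615, 0.789, -0.001]
contact_force: [-0.8, -0.0, -0.1]
grip_width: -0.0002
```

Run:
```python
from h import *
from station import read_state, capture
s=read_state();print(s["t"],s["tool_pos"],s["contact_force"],s["eef_rot"])
c=capture("wrist");pickle.dump((s,c),open("wrist6.pkl","wb"))
cv2.imwrite("pics/wrist6.png",c["image"][:,:,::-1])
W=(s,c);Rt=rot(s["eef_rot"]);t=lambda X:((Rt.T@(np.array(X)-s["tool_pos"]))*1e3).round(1)
for a,b in blobs(c["image"],(45,120,50),(75,255,255),40):
    print(a,b,[(z,t(onz(*W,*b,z)),onz(*W,*b,z)) for z in (.127,.131,.135)])
    if a[4]>500: G=b
    print([t(onz(*W,u,b[1],.131)) for u in (a[0],a[0]+a[2])])
W0=pickle.load(open("wrist.pkl","rb"));S=pickle.load(open("side.pkl","rb"))
print("tri",tri([ray(*W,*G),ray(*W0,90,63.3)]),tri([ray(*W,*G),ray(*S,262.5,234)]))
```

```text
6.6 [0.51221204 0.07488671 0.2181776 ] [-0.83159137 -0.04991101 -0.0908432 ] [-4.41257893e-04  6.14537363e-01  7.88886873e-01 -1.06629233e-03]
[ 299  162   45   46 1051] [321.9 189.6] [(0.127, array([38.8,  2.4, 91.1]), array([0.5048827 , 0.11304197, 0.127     ])), (0.131, array([39.4,  2.4, 87.1]), array([0.50470105, 0.11361643, 0.131     ])), (0.135, array([40. ,  2.3, 83.1]), array([0.5045194 , 0.11419089, 0.135     ]))]
[array([ 39.4, -12.2,  87.2]), array([39.4, 16.5, 87.1])]
tri [0.5050149  0.11518217 0.13491948] [0.50424534 0.11408451 0.13295688]
```

View pics/wrist6.png

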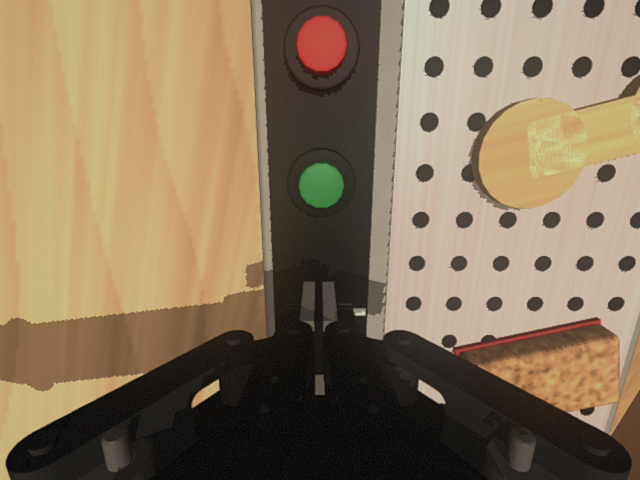

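The green cap is centred at about (321,186) and the red one at (322,44), 80 mm further on. I'll go over the green cap, then descend to about 8 mm above it.

Call:
carry_out --pt "0.1 0.01 0" --pt "0.21 0.01 0" --pt "0.21 0.01 0" --pt "0.21 0.01 0.1" --pt "0.21 0.01 0.2" --pt "0.21 0.01 0.28" --pt "0.21 0.01 0.32" --pt "0.21 0.01 0.32" --pt "0.21 0.01 0.32" --spin '[0,0,0,0,0,0,0,0,0]'

```text
t: 7.55
tool_pos: [0.5051, 0.116, 0.1558]
eef_rot: [0.0, 0.615, 0.788, 0.0]
contact_force: [0.2, 0.5, 0.4]
grip_width: 0.0
```

Run:
```python
from h import *
from station import read_state, capture
s=read_state();print(s["t"],s["tool_pos"],s["contact_force"],s["eef_rot"])
c=capture("wrist");a=c["image"][:,:,::-1]
c=capture("side");b=cv2.resize(c["image"][170:310,210:390,::-1],None,fx=3,fy=3)
cv2.imwrite("pics/wrist7.png",a);cv2.imwrite("pics/side7.png",b)
```

```text
7.55 [0.5051267  0.11604533 0.15576617] [0.16959952 0.54887646 0.35780319] [3.72831491e-04 6.15203411e-01 7.88368300e-01 2.20345900e-04]
```

View pics/wrist7.png

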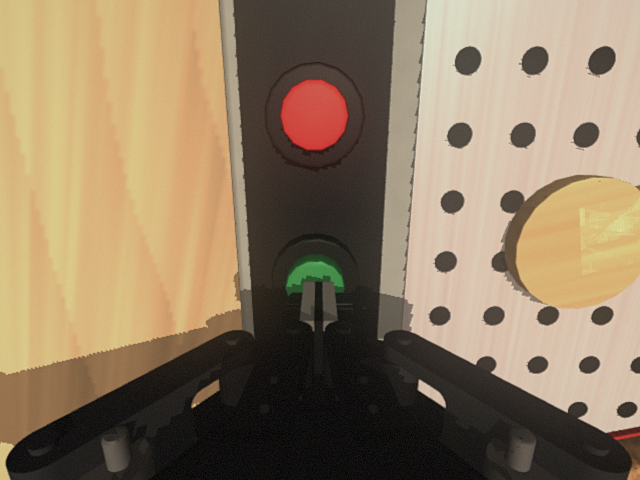

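View pics/side7.png

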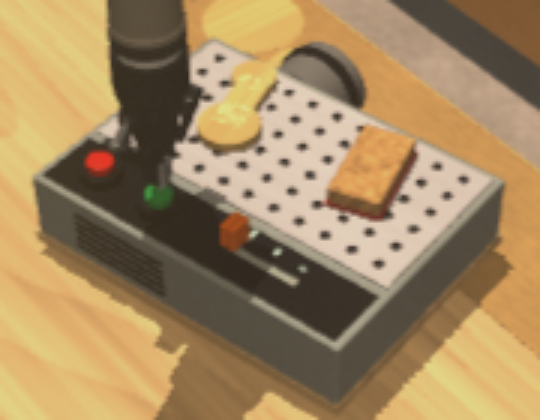

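Side view: the tips are above the green cap and the lever sits at the full end. In the wrist view the cap spans columns 287–344, centred under the tips (320). Now a gentle descent.

Call:
carry_out --pt "0 -0.005 0.02" --pt "0 -0.005 0.035" --pt "0 -0.005 0.045" --pt "0 -0.005 0.055" --pt "0 -0.005 0.065" --pt "0 -0.005 0.065" --spin '[0,0,0,0,0,0]'

```text
t: 8.25
tool_pos: [0.5034, 0.1165, 0.1423]
eef_rot: [-0.0, 0.615, 0.789, -0.0]
contact_force: [-0.9, -0.7, 3.4]
grip_width: -0.0003
```

Call:
carry_out --pt "0 0 0.01" --pt "0 0 0.02" --pt "0 0 0.03" --pt "0 0 0.03" --spin '[0,0,0,0]'

```text
t: 8.65
tool_pos: [0.5036, 0.1166, 0.1388]
eef_rot: [-0.0, 0.615, 0.789, -0.0]
contact_force: [-7.5, -1.1, 21.4]
grip_width: -0.0005
```

It is at a hard end: 21 N, tip about 6 mm below the cap's rest height. I'll hold, then let go and lift clear.

Call:
carry_out --pt "0 0 0" --pt "0 0 0" --pt "0 0 0" --pt "0 0 -0.08" --pt "0 0 -0.2" --pt "0 0 -0.4" --pt "0 0 -0.5" --pt "-0.15 0 -0.5" --pt "-0.3 0 -0.5" --pt "-0.3 0 -0.5" --pt "-0.3 0 -0.5" --spin '[0,0,0,0,0,0,0,0,0,0,0]'

```text
t: 9.75
tool_pos: [0.5182, 0.0579, 0.2359]
eef_rot: [-0.0, 0.615, 0.788, 0.0]
contact_force: [0.6, 0.4, 0.8]
grip_width: -0.0004
```

Run:
```python
from h import *
from station import read_state, capture
s=read_state();print(s["t"],s["tool_pos"],s["contact_force"],s["eef_rot"])
c=capture("wrist");a=c["image"][:,:,::-1];W=(s,c)
for a1,b1 in blobs(c["image"],(45,120,50),(75,255,255),40): print(a1,b1,onz(*W,*b1,.134))
c=capture("side");b=cv2.resize(c["image"][170:310,210:390,::-1],None,fx=4,fy=4)
print([(x,y) for x,y in blobs(c["image"],(45,120,50),(75,255,255))])
cv2.imwrite("pics/wrist8.png",a);cv2.imwrite("pics/side8.png",b)
c=capture("scene");cv2.imwrite("pics/scene8.png",c["image"][:,:,::-1])
```

```text
9.75 [0.51820653 0.05785415 0.23585103] [0.57664749 0.41126667 0.78621797] [-1.38483689e-04  6.15431243e-01  7.88190562e-01  6.56135926e-05]
[297 133  42  44 580] [319.1 161.6] [0.50524639 0.11227428 0.134     ]
[(array([176, 187,  24,  16, 308], dtype=int32), array([187.9, 194.7])), (array([258, 231,  10,   8,  64], dtype=int32), array([262.4, 234.5]))]
```

View pics/wrist8.png

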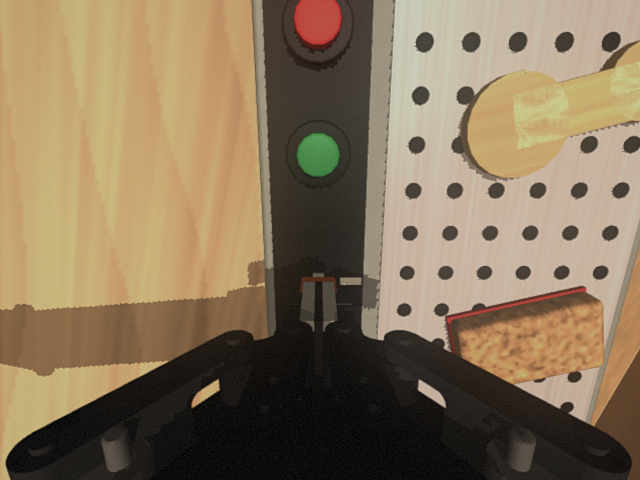

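View pics/side8.png

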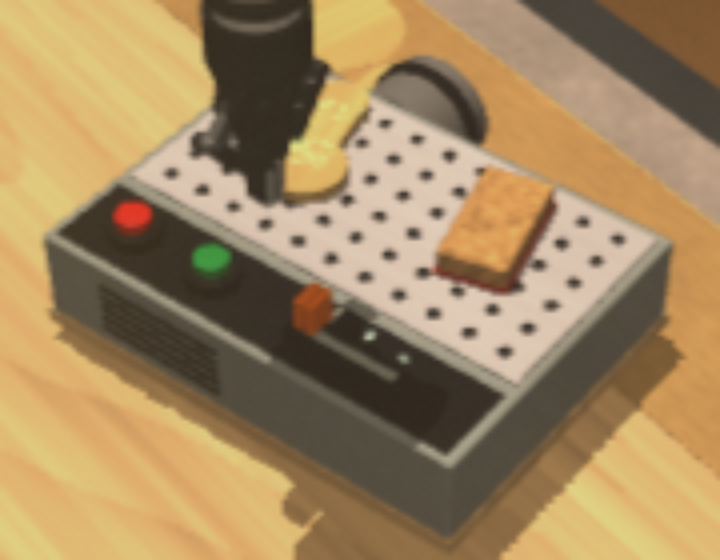

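View pics/scene8.png

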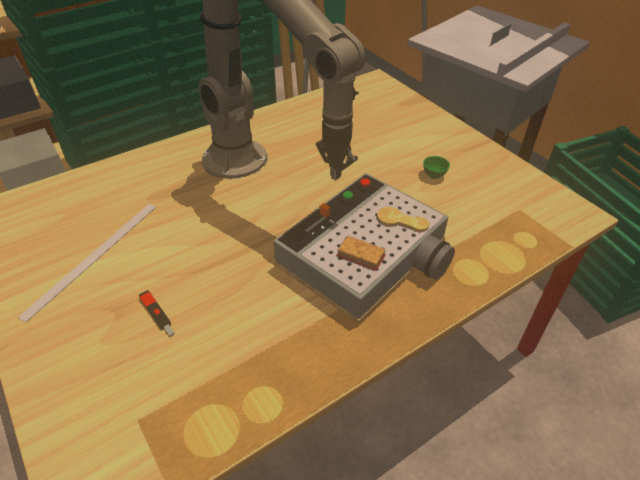

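All views agree. The lever is at the long mark, near (312,310) in the side crop. The green button is back out at its starting pixel position (262.4,234.5), the loose things are where they were, and the arm is clear. Handing in.

```bash
python3 -c "
from station import hand_in
print(hand_in())"
```

```text
the job is handed in; nothing more can be done
None
```

The sanding box is set to full suction and the start button has been pressed and released. I handed the job in at about 10 s of the 40 s allowed.

- **Lever:** I pushed it with the shut fingertips on its -y face, past the click at half and on to full. The far stop resisted with about 5 N. After I backed off, the lever stayed beside the longest white mark.
- **Start button:** I pressed it until it would go no further, at 21 N on the wrist. The tip was then about 6 mm below my estimate of the cap's rest height. It was held for roughly half a second and let go.
- **Last checks:** The side camera shows the green cap back at its starting position, within 0.2 px. By eye, the stop button, sanding block, offcut, tub and cutter look undisturbed. The gripper was raised, and force readings were within noise (under 1 N).
- **Less certain:**
  - Button travel was judged only from force and height, since there is no direct reading. My estimates of the cap's rest height ranged from 131 to 135 mm.
  - The hold was timed by rows, so it could be anywhere from about 0.4 to 0.6 s.
  - Two of the box corners measured from the images were 5–11 mm off the fitted box position. I used the lever, slot and button measurements instead, which agreed within 2 mm.

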